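# Couple the tap head onto the ball valve

### The arm

A 6-joint arm with a two-finger parallel gripper is mounted at the origin on the work surface. World frame = base frame: x ahead of the robot, y to its left, z up, the work surface at z = 0. Lengths are in mm, angles in rad, forces in N, time in s.
With the tool pointing down it reaches from about 425 to 925 mm from the base axis. Payload 12.5 kg.
Tool frame: the origin (TCP) lies midway between the tips of the shut fingers; the grasp point (between the pads) lies 19 mm behind it; z points along the fingers, y is the line along which they close (so a half turn about z gives the same grasp; the last joint's range is limited). The gripper opens to 85 mm and grips with 20 to 120 N. Pads are 22 mm wide; open, the fingers measure 114 mm over their backs; the gripper's body (76 mm by 85 mm) begins 54 mm behind the grasp point. The pads swing forward as they close: fully open they stand 13 mm farther back than shut.
Start: joints at [-1.39, 0.491, 1.559, -0, 1.092, -0.106], TCP at [176.825, -599.481, 231.327] pointing down, gripper open.
Joint ranges: [-3.1, 3.1], [-0.84, 2.19], [0.05, 2.79], [-1.13, 4.28], [0.06, 2.93], [-2.69, 2.69]. Speed limits (rad/s): [2.22, 2.22, 2.79, 3.14, 3.14, 3.14].

### API

Orientations are given as a unit quaternion [w, x, y, z].
In Python, from cell import robot, eyes, workorder, models gives the robot as it stands.
- The arm moves only by the shell command python3 -m creep 'ROWS' [FORCE]. ROWS is a JSON object of lists of equal length, an entry for each row: "dp": the shift along the tool's x, y, z in m, a list of three; "twist": the turn about the tool's z in degrees; "fingers": the finger opening in m, from 0 to 0.0854. In form: {"dp": [[tx, ty, tz], ...], "twist": [twist, ...], "fingers": [fingers, ...]}. A call has 1 to 10 rows; each row is the pose to reach, as a shift and turn from the pose commanded when the call began, along the tool's axes at that moment; what a row does not reach only later rows make up. A row lasts 1/8 s, in which the tool goes at most 62.5 mm and 10.7 degrees, less where a joint would pass 70% of its speed; a pose out of reach is approached as far as the arm can. A call with a gripper value outside its range is refused whole. The fingers move at their own pace and stop on an object; FORCE is the grip in N (left out, the last holds). Time passes only in rows, so rows that repeat a pose let the fingers close. It gives the time, the measured TCP pose, the force, the opening and the grip force at its end, in the units of the state.
- robot.observe(): the state, without advancing time (a new reading comes with each control period).
- eyes.get_image(name): name is "scene" or "top" or "wrist"; returns (picture, depth): 400x640x3 uint8, red, green, blue; 400x640 float32, mm along the optical axis (not along the pixel's ray), 0 where there is no reading.
- eyes.get_calibration(name): a dict with "mtx" (3x3 intrinsics, pixels), "camera_from_world" (4x4, takes a point from world to camera coordinates). Camera axes: x right, y down, z forward; pixel columns grow to the right and rows downward; lengths in mm; the calibration is good to about 2 mm. A picture is of the moment at which its call begins: read the wrist's pose just before it. get_calibration takes no time and is no camera call; for the wrist camera it gives the pose at the moment of the call.
- workorder.hand_in(): hands the job in; it is judged then, once.
Trained networks look in the newest picture that a camera, given by its name, has taken for a name from the list of things; names that differ only in an ending like _2 or _b are one class to them, and where a whole thing is asked for, a point or a joint stands for the part that bears it (a point fixed in the world has none). Each returns a list of dicts, best first, with "p" (0 to 1); they miss things now and then, are a little off and sometimes report something else, mostly with a low value. They report only what shows in the picture. A call takes as long as a camera call. They do not tell look-alikes from the thing itself.
- models.search_frame(camera, query): "uv" ([column, row] in pixels, amid what is visible of it).
- models.tip_of(camera, query): "uv" ([column, row] in pixels: a listed point, or the origin of a listed thing).
The state is a dict: "time": time; "joints": joint angles; "joint_vel": joint speeds; "effort": joint torques, N m; "eef_pos": TCP position; "tool_rot": TCP orientation; "contact_force": force on the tool from outside, world axes, zero at the start; "moment": the same for the moment, N m; "opening": finger opening in mm; "grasp_force": force on a finger pad.
Only numpy, scipy, OpenCV 4.12 (cv2) and the standard library are available. Lean on these libraries where they do the work, as an engineer would, in place of code of your own. Each camera call takes 0.05 s, during which the arm holds its last target. There are 200 camera calls.

### The job

Connect the beer tap head to the keg valve on the bar: raise the head's lever all the way, take the head out of its rest, push it gently but fully home over the valve's ball with the lever still up, then press the lever right down to lock it. Do not force or drop anything on the valve, and leave the tumbler, the bottle and the fruit basket where they are.

Things in the scene. Friction and masses are not known exactly. Their poses are not given: they have to be found in the camera images.
- tap_head: Loose tap head of brass and steel, about 0.6 kg with its lever. Origin: centre of its underside; z up its axis, x towards the lever, -x towards the spout. Steel sleeve 64 mm across, 68 mm tall, open below (bore 43 mm), brass cap 64 mm across to 71 mm above the underside, then the grip barrel. The spout reaches 82 mm to -x. Home on the valve, its underside stands on the flange, in any yaw.
- barrel (a point): Point on the head's axis 94 mm above its underside, within the smooth brass grip barrel: 52 mm across, from 74 to 110 mm above the underside. Grip the head here from above, fingers closing along the head's y; a raised lever slants up and away to +x and does not reach over the barrel.
- jaws (a point): Point on the head's axis, 41 mm above its underside, between two sprung jaws (at +y and -y in the bore) that snap over the ball. They meet the ball with the head about 15 mm above home; its weight does not pass them, a slow push of up to about 15 N more does (the ball's waist, 5 mm above home). Then the head lands hard on the flange (home, stiff), and the jaws keep it there when released.
- lever (a joint): Lever hinge, rad: 0 = level, down, locked; 0.95 = fully raised. Stiff (about 2 N at the bar), stays where left. Axis along the head's y, 38 mm to +x of its axis, 54 mm above its underside. Lever down, a tongue fills the bore below the ball: it bars the ball, or locks it if the head is home. Lever up, it is clear. If the head is not home the ball stops the tongue and the lever stays up.
- lever_bar (a point): Centre of the black cross bar at the lever's end: a cylinder 18 mm in diameter and 28 mm long, along the head's y; pinch its flat ends (28 mm apart) from above. It is 90 mm out from the hinge and 8 mm above it in the lever's frame (at lever 0: 128 mm to +x of the head's axis, 62 mm above its underside), and turns about the hinge as the lever rises.
- valve: Fixed keg valve: steel base disc 120 mm across, 12 mm thick, brass sleeve 72 mm across up to 27 mm. Origin: centre of its underside, on the counter; z up. On its axis stands a steel post with a flat flange 60 mm across, on that a collar 39 mm across and 16 mm tall, a neck 20 mm across, and a brass ball 40 mm in diameter whose centre is 46 mm above the flange.
- valve_axis (a point): Point on the valve's axis 40 mm above the counter: only the mean height of the flange. The post is screwed in to a height that differs each time and is not measured: the flange lies anywhere from 28 to 52 mm above the counter (ball top 94 to 118 mm), so the head's home height must be felt.
- rest: Fixed rest where the head stands at first, its lever over the rest's open side: a wooden foot 110 mm across, 6 mm thick, with a brass cup on it, about 80 mm across, bore 67 mm, 50 mm tall, its wall cut down to 20 mm for 90 degrees towards +x. Origin: centre of its underside. The head's underside stands on the cup's floor, 8 mm above the counter; lift the head straight up by 42 mm to clear the cup.
- tumbler: Bystander: drinking glass 76 mm across, 90 mm tall; origin: centre of its underside.
- bottle: Bystander: amber bottle 72 mm across, 200 mm tall; origin: centre of its underside.
- basket: Bystander: brass basket 150 mm across with oranges, about 120 mm tall; origin: centre of its underside.
There are look-alikes about, which are no part of the job. What is shaped like the tap_head but purple is not meant.

How it is judged (in metres and radians):
On the way, in this order (a step that is already met when the one before it is completed fails the run):
1. the lever is fully raised while the head stands in its rest (value of joint lever above 0.8 rad and horizontal distance between tap_head and rest below 0.012 m), for 0.2 s.
2. the head is upright over the valve's ball and pushed down onto it, lever still raised (horizontal distance between tap_head and valve below 0.005 m and height (world z) of tap_head below 0.056 m and angle between tap_head's own z axis and vertical below 0.12 rad and value of joint lever above 0.7 rad), for 0.2 s.
At the end, for the whole second after the job is handed in: The head stands home on the valve, within 5 mm of its axis, upright within 0.08 rad and its underside 24 to 56 mm above the counter, at rest, with the lever down within 0.07 rad of level (locked under the ball) (value of joint lever below 0.07 rad and horizontal distance between tap_head and valve below 0.005 m and height (world z) of tap_head between 0.024 and 0.056 m and angle between tap_head's own z axis and vertical below 0.08 rad and linear speed of tap_head below 0.02 m/s); the robot touches nothing.
It fails at once if the head is forced onto the valve: more than 120 N of contact force in all between them (jaws included) (contact force between tap_head and valve above 120 N).
It fails at once if the head is dropped or rammed onto the valve: faster than 0.3 m/s over the ball, with its underside lower than 90 mm (horizontal distance between tap_head and valve below 0.03 m and height (world z) of tap_head below 0.09 m and linear speed of tap_head above 0.3 m/s).
It fails at once if the tumbler is moved by 30 mm or tipped (distance of tumbler from where it was at the start of the episode above 0.03 m or angle between tumbler's own z axis and vertical above 0.4 rad).
It fails at once if the bottle is moved by 30 mm or tipped (distance of bottle from where it was at the start of the episode above 0.03 m or angle between bottle's own z axis and vertical above 0.4 rad).
It fails at once if the basket is moved by 30 mm or tipped (distance of basket from where it was at the start of the episode above 0.03 m or angle between basket's own z axis and vertical above 0.4 rad).
It also fails if it takes over 72 s, if anything falls off the work surface, if the arm or the gripper's body presses on something with over 40 N, if the wrist force passes 120 N, or if a joint passes its speed limit or range.

## Working session

There is one attempt and no reset: what is moved stays moved. The work goes in short steps, Python scripts to look and compute and a shell command to move; the robot and the scene stay as the last step left them, time stands still between calls to the robot, and variables do not carry over. Pictures are saved under pics/ and viewed, at most 10 in all, crops included, and the job is handed in when it is done.

```bash
mkdir -p pics; ls; cat > h.py <<'E'
import numpy as np, cv2
from cell import robot, eyes, workorder, models
def cam(n):
    c=eyes.get_calibration(n); return np.array(c["mtx"]),np.array(c["camera_from_world"])
def ray(K,T,uv):
    R=T[:3,:3]; o=-R.T@T[:3,3]; d=R.T@np.linalg.inv(K)@np.array([uv[0],uv[1],1.]); return o,d
def atz(K,T,uv,z):
    o,d=ray(K,T,uv); return o+d*(z-o[2])/d[2]
def atd(K,T,uv,dep):
    o,d=ray(K,T,uv); return o+d*dep
def save(n,im): cv2.imwrite("pics/"+n+".png",im[:,:,::-1])
E
python3 - <<'E'
from h import *
for n in ("top","scene"):
    im,d=eyes.get_image(n); save(n+"0",im); np.save(n+"0d.npy",d); K,T=cam(n)
    print(n,robot.observe()["time"], (-T[:3,:3].T@T[:3,3]).round())
    for q in ("tap_head","barrel","lever_bar","valve","valve_axis","rest","tumbler","bottle","basket"):
        for f in (models.search_frame,models.tip_of):
            r=f(n,q)[:3]
            print(q,f.__name__,[(np.round(x["uv"]).tolist(),round(x["p"],2),atd(K,T,x["uv"],d[int(x["uv"][1]),int(x["uv"][0])]).round().tolist()) for x in r])
E
```

```text
pics
top 0.05 [ 262.  136. 1506.]
tap_head call [([299.0, 116.0], 0.91, [805.0, 224.0, 113.0]), ([304.0, 283.0], 0.79, [300.0, 208.0, 110.0]), ([210.0, 297.0], 0.59, [262.0, 476.0, 115.0])]
tap_head call [([308.0, 283.0], 0.95, [301.0, 195.0, 105.0]), ([300.0, 121.0], 0.8, [802.0, 224.0, 78.0]), ([212.0, 300.0], 0.65, [253.0, 471.0, 113.0])]
barrel call [([298.0, 116.0], 0.87, [808.0, 226.0, 107.0]), ([302.0, 282.0], 0.72, [301.0, 212.0, 113.0]), ([329.0, 210.0], 0.67, [512.0, 134.0, 118.0])]
barrel call [([207.0, 298.0], 0.97, [259.0, 486.0, 112.0]), ([304.0, 282.0], 0.94, [303.0, 209.0, 109.0]), ([298.0, 108.0], 0.82, [833.0, 229.0, 111.0])]
lever_bar call [([276.0, 282.0], 0.68, [303.0, 292.0, 66.0]), ([338.0, 176.0], 0.52, [623.0, 105.0, 81.0]), ([218.0, 266.0], 0.49, [352.0, 466.0, 69.0])]
lever_bar call [([266.0, 278.0], 0.67, [315.0, 322.0, 68.0]), ([218.0, 257.0], 0.64, [378.0, 467.0, 71.0]), ([374.0, 131.0], 0.57, [763.0, -7.0, 91.0])]
valve call [([431.0, 225.0], 0.91, [468.0, -168.0, 97.0])]
valve call [([428.0, 222.0], 0.84, [482.0, -167.0, 59.0])]
valve_axis call [([429.
[... 1621 characters left out ...]
8.0, 19.0])]
valve_axis call [([290.0, 150.0], 0.56, [501.0, -155.0, 36.0])]
valve_axis call [([292.0, 140.0], 0.65, [485.0, -172.0, 59.0]), ([332.0, 214.0], 0.55, [543.0, 167.0, 52.0])]
rest call [([333.0, 219.0], 0.87, [543.0, 172.0, 34.0])]
rest call [([331.0, 215.0], 0.6, [547.0, 170.0, 50.0])]
tumbler call [([331.0, 169.0], 0.69, [442.0, 2.0, 45.0])]
tumbler call [([334.0, 187.0], 0.76, [522.0, 141.0, 119.0]), ([288.0, 206.0], 0.36, [645.0, 109.0, 85.0])]
bottle call [([215.0, 199.0], 0.85, [808.0, 25.0, 121.0])]
bottle call [([224.0, 221.0], 0.84, [801.0, 24.0, 32.0])]
basket call [([377.0, 301.0], 0.88, [622.0, 469.0, 103.0])]
basket call [([374.0, 312.0], 0.88, [629.0, 471.0, 70.0])]
```

View pics/top0.png

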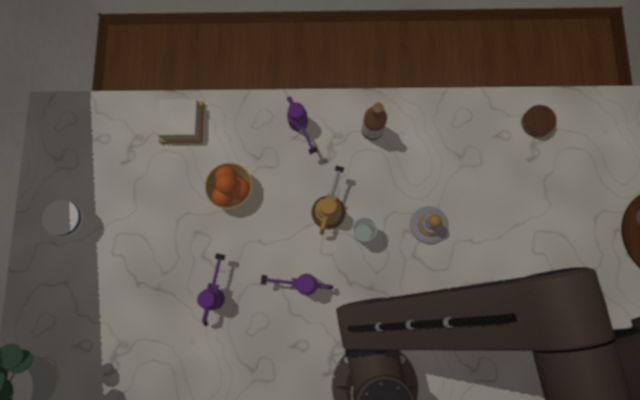

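View pics/scene0.png

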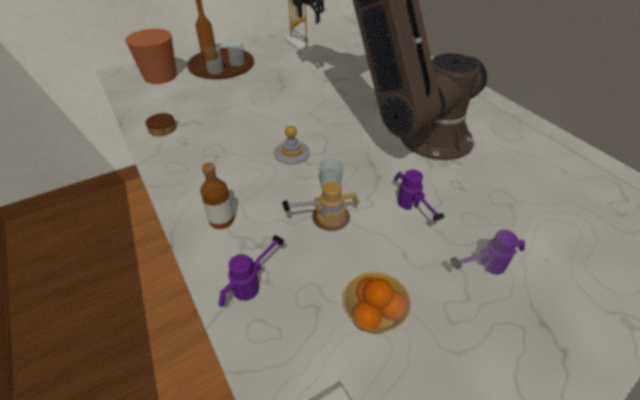

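The picture shows the brass head in its rest at top px (328,211), with the lever to (339,169). The valve is at (431,222), the tumbler at (364,230) and the bottle at (375,122). The three purple heads are decoys. Next I'll go above the head.

```bash
cat >> h.py <<'E'
from scipy.spatial.transform import Rotation as Ro
def tool():
    s=robot.observe(); q=s["tool_rot"]; return np.array(s["eef_pos"]),Ro.from_quat([q[1],q[2],q[3],q[0]]).as_matrix(),s
def go(p,yaw):  # tool x along yaw(deg) mod 180 -> dp (m), twist(deg)
    t,R,s=tool(); d=R.T@(np.array(p)-t)/1000
    cur=np.degrees(np.arctan2(R[1,0],R[0,0])); a=(yaw-cur+90)%180-90
    # tool z down: +twist about tool z lowers world yaw
    print("dp",d.round(4),"twist",round(-a,1),"j6",s["joints"][5],"curyaw",cur.round(1),"z",R[:,2].round(3))
E
python3 - <<'E'
from h import *
t,R,s=tool(); print(t.round(),R.round(2)); K,T=cam("wrist")
print((R.T@((-T[:3,:3].T@T[:3,3])-t)).round(),(R.T@T[:3,:3].T).round(2),K)
go([540,120,330],-16)
E
```

```text
[ 177. -599.  231.] [[ 0.96  0.28 -0.  ]
 [ 0.28 -0.96 -0.  ]
 [-0.    0.   -1.  ]]
[  67.    0. -144.] [[-0.   -0.97 -0.26]
 [ 1.   -0.    0.  ]
 [-0.   -0.26  0.97]] [[313.07124438   0.         321.48061961]
 [  0.         313.07124438 197.11554387]
 [  0.           0.           1.        ]]
dp [ 0.5519 -0.5873 -0.0987] twist 32.4 j6 -0.10562024380655569 curyaw 16.4 z [-0. -0. -1.]
```

```bash
python3 -m creep '{"dp":[[0.04,-0.04,-0.05],[0.08,-0.085,-0.0987],[0.12,-0.128,-0.0987],[0.16,-0.17,-0.0987],[0.2,-0.213,-0.0987],[0.24,-0.255,-0.0987],[0.28,-0.298,-0.0987],[0.32,-0.34,-0.0987],[0.36,-0.383,-0.0987],[0.4,-0.425,-0.0987]],"twist":[0,3,6,9,12,15,18,21,24,27],"fingers":[0.085,0.085,0.085,0.085,0.085,0.085,0.085,0.085,0.085,0.085]}'
python3 -c "
from h import *
go([540,120,330],-16)"
```

```text
time: 3.15
eef_pos: [440.8, -76.8, 330.3]
tool_rot: [0.0, 0.996, -0.093, 0.0]
contact_force: [1.2, -1.3, -0.9]
opening: 85.1
grasp_force: 0.0
dp [ 0.0611 -0.2117  0.0003] twist 5.3 j6 1.4367528760879176 curyaw -10.7 z [ 0.001 -0.    -1.   ]
```

```bash
python3 -m creep '{"dp":[[0.015,-0.055,0],[0.03,-0.11,0],[0.045,-0.16,0],[0.061,-0.212,0],[0.061,-0.212,0],[0.061,-0.212,0]],"twist":[1,2,4,5.3,5.3,5.3],"fingers":[0.085,0.085,0.085,0.085,0.085,0.085]}'
python3 - <<'E'
from h import *
K,T=cam("wrist"); im,d=eyes.get_image("wrist"); save("w1",im); np.save("w1d.npy",d)
for q,z in (("tap_head",8),("barrel",102),("lever_bar",78),("rest",0)):
    print(q,[(np.round(x["uv"]).tolist(),round(x["p"],2),atz(K,T,x["uv"],z).round().tolist()) for x in models.tip_of("wrist",q)[:3]])
E
```

```text
time: 3.9
eef_pos: [538.8, 118.4, 329.8]
tool_rot: [0.0, 0.99, -0.138, -0.0]
contact_force: [-0.1, 0.3, 0.5]
opening: 84.6
grasp_force: 0.0
tap_head [([311.0, 307.0], 0.98, [299.0, 204.0, 8.0]), ([394.0, 190.0], 0.72, [462.0, 24.0, 8.0]), ([315.0, 165.0], 0.62, [531.0, 130.0, 8.0])]
barrel [([307.0, 182.0], 0.9, [530.0, 139.0, 102.0]), ([313.0, 343.0], 0.89, [305.0, 198.0, 102.0]), ([525.0, 138.0], 0.73, [510.0, -121.0, 102.0])]
lever_bar [([231.0, 35.0], 0.81, [714.0, 176.0, 78.0]), ([233.0, 340.0], 0.72, [324.0, 316.0, 78.0]), ([309.0, 73.0], 0.7, [650.0, 102.0, 78.0])]
rest []
```

View pics/w1.png

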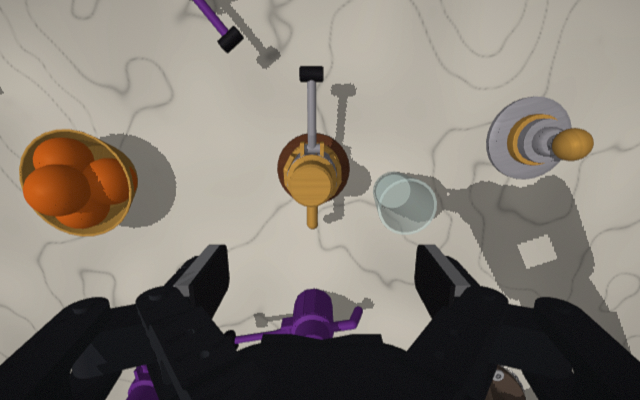

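The wrist view shows the brass head at (312,180), its bar at (311,73) and its spout at (312,215). The tumbler is at (406,205) and the valve ball at (572,144). Next I'll measure the barrel top and the bar from depth.

```bash
python3 - <<'E'
from h import *
K,T=cam("wrist"); d=np.load("w1d.npy"); im=cv2.imread("pics/w1.png")
v,u=np.mgrid[0:400,0:640]; o=-T[:3,:3].T@T[:3,3]
P=o+(np.stack([u,v,np.ones_like(u)],-1)@np.linalg.inv(K).T*d[...,None])@T[:3,:3]
def circ(mask,nm):
    Q=P[mask]; 
    m=mask.astype(np.uint8); c,r=cv2.minEnclosingCircle(Q[:,:2].astype(np.float32)); print(nm,len(Q),"mean",Q.mean(0).round(1),"circle",np.round(c,1),round(r,1),"z",np.percentile(Q[:,2],[5,50,95]).round(1))
w=(u>270)&(u<350)&(v>120)&(v<235)
print(np.percentile(P[w][:,2],[90,99,99.9]))
circ(w&(P[...,2]>np.percentile(P[w][:,2],99.5)-4),"top")
b=(u>290)&(u<335)&(v>55)&(v<95)&(P[...,2]>40)&(im.max(2)<60)
circ(b,"bar")
w=(u>540)&(u<600)&(v>115)&(v<170)&(P[...,2]>75)
Q=P[w]; print("ball top",Q[:,2].max()); 
s=np.linalg.lstsq(np.c_[2*Q,np.ones(len(Q))],(Q**2).sum(1),rcond=None)[0]; print("sphere",s[:3],np.sqrt(s[3]+(s[:3]**2).sum()),len(Q))
E
```

```text
[119.40814027 120.92769113 474.01758153]
top 1440 mean [529.3 133.2 128.7] circle [553.8 122.9] 54.7 z [118.1 119.7 121. ]
bar 330 mean [647.9  99.1  88.2] circle [648.3  99.2] 14.6 z [85.3 88.6 90.3]
ball top 474.0175815346506
sphere [546.7741649  -40.41152337 284.89129002] 236.9332279351946 1090
```

```bash
python3 - <<'E'
from h import *
K,T=cam("wrist"); d=np.load("w1d.npy"); im=cv2.imread("pics/w1.png")
v,u=np.mgrid[0:400,0:640]; o=-T[:3,:3].T@T[:3,3]
P=o+(np.stack([u,v,np.ones_like(u)],-1)@np.linalg.inv(K).T*d[...,None])@T[:3,:3]
ok=(d>0)&(P[...,2]<200)
w=ok&(u>270)&(u<350)&(v>120)&(v<235)&(P[...,2]>116)
Q=P[w]; h=cv2.convexHull(Q[:,:2].astype(np.float32))
print("top",len(Q),Q.mean(0).round(1),cv2.minEnclosingCircle(h), np.median(Q[:,2]))
w=ok&(u>540)&(u<600)&(v>115)&(v<170)&(P[...,2]>70)
Q=P[w]; print("ball top",np.percentile(Q[:,2],[50,90,99]))
from scipy.optimize import least_squares
r=least_squares(lambda c:np.linalg.norm(Q-c,axis=1)-20,Q.mean(0)-[0,0,10],loss="soft_l1"); print("ball",r.x.round(1),len(Q),np.abs(r.fun).mean())
c=cv2.minEnclosingCircle
go([648,99,130],np.degrees(np.arctan2(99-133.5,648-529)))
E
```

```text
top 1482 [527.6 134.1 119.4] ((526.7042846679688, 134.35992431640625), 25.89684295654297) 119.58828344073294
ball top [101.8630617  108.3846865  110.03105667]
ball [ 483.  -183.2   89.6] 1080 0.5232451774728686
dp [ 0.1099 -0.012   0.2003] twist 0.2 j6 1.9443066767738593 curyaw -15.9 z [ 0. -0. -1.]
```

Head axis (526.7,134.4), yaw −16°; bar at about (648,99,80); ball at about (483,−183,90). Next I'll go down on the bar.

```bash
python3 -m creep '{"dp":[[0.055,-0.006,0.02],[0.11,-0.012,0.05],[0.11,-0.012,0.11],[0.11,-0.012,0.17],[0.11,-0.012,0.21],[0.11,-0.012,0.25],[0.11,-0.012,0.27],[0.11,-0.012,0.27]],"twist":[0,0,0,0,0,0,0,0],"fingers":[0.07,0.07,0.07,0.07,0.07,0.07,0.07,0.07]}' 20
python3 - <<'E'
from h import *
K,T=cam("wrist"); im,d=eyes.get_image("wrist"); save("w2",im)
go([648,99,60],-16.2)
E
```

```text
time: 5.15
eef_pos: [648.0, 99.6, 59.4]
tool_rot: [0.0, 0.99, -0.138, -0.001]
contact_force: [0.1, 0.2, -0.7]
opening: 70.5
grasp_force: 0.0
dp [-0.0004  0.0009  0.0006] twist 0.3 j6 1.9002015674120114 curyaw -15.9 z [ 0.001 -0.    -1.   ]
```

View pics/w2.png

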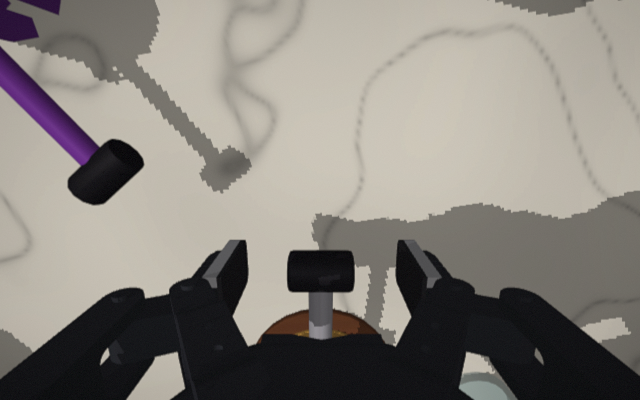

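The bar (321,270) is centred between the pads. I'll close on it and swing it up.

```bash
python3 -m creep '{"dp":[[0,0,0],[0,0,0],[0,0,0],[0,0,0],[0,0,0],[0,0,0]],"twist":[0,0,0,0,0,0],"fingers":[0.02,0.02,0.02,0.02,0.02,0.02]}' 30
```

```text
time: 5.95
eef_pos: [648.7, 100.0, 60.3]
tool_rot: [-0.0, 0.99, -0.138, 0.001]
contact_force: [3.9, -0.9, 3.7]
opening: 27.4
grasp_force: 34.2
```

```bash
python3 -m creep '{"dp":[[-0.0015,0,-0.009],[-0.0034,0,-0.0177],[-0.0064,0,-0.026],[-0.0102,0,-0.0344],[-0.015,0,-0.042],[-0.0202,0,-0.0494],[-0.0264,0,-0.056],[-0.033,0,-0.0621],[-0.0375,0,-0.0655],[-0.0375,0,-0.0655]],"twist":[0,0,0,0,0,0,0,0,0,0],"fingers":[0.02,0.02,0.02,0.02,0.02,0.02,0.02,0.02,0.02,0.02]}'
python3 -m creep '{"dp":[[-0.0043,0,-0.003],[-0.0065,0,-0.0045],[-0.0065,0,-0.0045]],"twist":[0,0,0],"fingers":[0.02,0.02,0.02]}'
```

```text
time: 7.2
eef_pos: [612.4, 110.3, 126.2]
tool_rot: [-0.0, 0.99, -0.138, 0.001]
contact_force: [-1.2, 0.4, -3.5]
opening: 27.3
grasp_force: 30.9
time: 7.58
eef_pos: [606.2, 112.0, 130.4]
tool_rot: [-0.0, 0.99, -0.138, 0.001]
contact_force: [3.3, -0.5, -1.8]
opening: 27.5
grasp_force: 30.8
```

```bash
python3 -m creep '{"dp":[[0,0,0],[0,0,0],[0,0,0],[0,0,-0.06],[0,0,-0.12],[-0.02,0,-0.15],[-0.05,0,-0.17],[-0.05,0,-0.17],[-0.05,0,-0.17]],"twist":[0,0,0,0,0,0,0,0,0],"fingers":[0.06,0.075,0.085,0.085,0.085,0.085,0.085,0.085,0.085]}'
python3 - <<'E'
from h import *
K,T=cam("wrist"); im,d=eyes.get_image("wrist"); save("w3",im); np.save("w3d.npy",d)
v,u=np.mgrid[0:400,0:640]; o=-T[:3,:3].T@T[:3,3]
P=o+(np.stack([u,v,np.ones_like(u)],-1)@np.linalg.inv(K).T*d[...,None])@T[:3,:3]
ok=(d>0)&(np.hypot(P[...,0]-527,P[...,1]-134)<45)&(P[...,2]>116)&(P[...,2]<124)
Q=P[ok]; print("top",len(Q),Q.mean(0).round(1),cv2.minEnclosingCircle(Q[:,:2].astype(np.float32)))
ok=(d>0)&(np.hypot(P[...,0]-606,P[...,1]-112)<25)&(P[...,2]>130)&(P[...,2]<160)
Q=P[ok]; print("bar",len(Q),Q.mean(0).round(1),np.percentile(Q[:,2],95))
E
```

```text
time: 8.7
eef_pos: [558.0, 125.6, 299.5]
tool_rot: [0.0, 0.99, -0.138, -0.0]
contact_force: [-0.4, 0.1, -0.7]
opening: 85.0
grasp_force: 0.0
top 1667 [528.5 134.5 118.9] ((527.59375, 134.8701629638672), 25.93112564086914)
bar 575 [617.3 109.8 141.2] 143.87722714250305
```

View pics/w3.png

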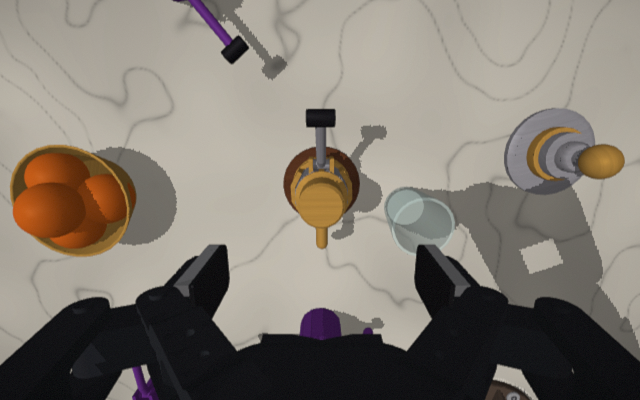

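The bar is at (321,117) and measures about 93 mm out from the axis. That puts the lever near 0.85 rad, just above the threshold. I'll regrasp and raise it to the stop.

```bash
python3 -c "
from h import *
go([617,109.3,114],-16)"
python3 -m creep '{"dp":[[0.03,0,0.05],[0.0602,0.001,0.1],[0.0602,0.001,0.14],[0.0602,0.001,0.17],[0.0602,0.001,0.1855],[0.0602,0.001,0.1855],[0.0602,0.001,0.1855],[0.0602,0.001,0.1855],[0.0602,0.001,0.1855]],"twist":[0,0,0,0,0,0,0,0,0],"fingers":[0.07,0.07,0.07,0.07,0.07,0.05,0.02,0.02,0.02]}' 20
```

```text
dp [ 0.0612 -0.0006  0.1851] twist 0.1 j6 1.9537618783823825 curyaw -15.9 z [-0.001 -0.    -1.   ]
time: 9.88
eef_pos: [616.2, 108.4, 115.7]
tool_rot: [-0.0, 0.99, -0.138, 0.001]
contact_force: [2.6, 1.1, 4.3]
opening: 27.5
grasp_force: 25.9
```

```bash
python3 -m creep '{"dp":[[-0.003,0,-0.0025],[-0.006,0,-0.005],[-0.009,0,-0.007],[-0.011,0,-0.008],[-0.013,0,-0.009],[-0.013,0,-0.009]],"twist":[0,0,0,0,0,0],"fingers":[0.02,0.02,0.02,0.02,0.02,0.02]}'
python3 -m creep '{"dp":[[0,0,0],[0,0,0],[0,0,0],[0,0,-0.06],[0,0,-0.12],[-0.02,0,-0.15],[-0.05,0,-0.17],[-0.05,0,-0.17],[-0.05,0,-0.17]],"twist":[0,0,0,0,0,0,0,0,0],"fingers":[0.04,0.06,0.075,0.085,0.085,0.085,0.085,0.085,0.085]}'
cat > m.py <<'E'
from h import *
K,T=cam("wrist"); im,d=eyes.get_image("wrist")
v,u=np.mgrid[0:400,0:640]; o=-T[:3,:3].T@T[:3,3]
P=o+(np.stack([u,v,np.ones_like(u)],-1)@np.linalg.inv(K).T*d[...,None])@T[:3,:3]
ok=(d>0)&(np.hypot(P[...,0]-527,P[...,1]-134)<45)&(P[...,2]>116)&(P[...,2]<124)
Q=P[ok]; c=cv2.minEnclosingCircle(Q[:,:2].astype(np.float32))[0]; print("top",len(Q),c)
ok=(d>0)&(np.hypot(P[...,0]-610,P[...,1]-112)<28)&(P[...,2]>130)&(P[...,2]<165)
Q=P[ok]; print("bar",len(Q),Q.mean(0).round(1),np.percentile(Q[:,2],95),np.hypot(*(Q.mean(0)[:2]-c)))
go([c[0],c[1],83],-16.0)
E
python3 m.py
```

```text
time: 10.62
eef_pos: [603.4, 111.8, 124.1]
tool_rot: [-0.0, 0.99, -0.138, 0.001]
contact_force: [5.7, -1.1, 1.4]
opening: 27.2
grasp_force: 25.7
time: 11.75
eef_pos: [555.0, 125.4, 293.0]
tool_rot: [0.0, 0.99, -0.138, -0.0]
contact_force: [0.5, 0.1, 0.2]
opening: 85.0
grasp_force: 0.0
top 1722 (526.2595825195312, 134.91867065429688)
bar 642 [610.1 110.4 144.6] 147.96904304633946 87.37860028170961
dp [-0.0302 -0.0015  0.2096] twist 0.1 j6 1.9539531664087149 curyaw -15.9 z [-0.001 -0.    -1.   ]
```

```bash
python3 -m creep '{"dp":[[-0.03,-0.0015,0.05],[-0.03,-0.0015,0.1],[-0.03,-0.0015,0.15],[-0.03,-0.0015,0.19],[-0.03,-0.0015,0.212],[-0.03,-0.0015,0.212],[-0.03,-0.0015,0.212],[-0.03,-0.0015,0.212],[-0.03,-0.0015,0.212]],"twist":[0,0,0,0,0,0,0,0,0],"fingers":[0.085,0.085,0.085,0.085,0.085,0.085,0.045,0.045,0.045]}' 60
```

```text
time: 12.92
eef_pos: [526.9, 135.0, 82.8]
tool_rot: [-0.0, 0.99, -0.138, 0.001]
contact_force: [-0.7, -2.9, 6.6]
opening: 50.7
grasp_force: 62.3
```

```bash
python3 -m creep '{"dp":[[0,0,-0.01],[0,0,-0.025],[0,0,-0.045],[0,0,-0.07],[0,0,-0.1],[0,0,-0.13],[0,0,-0.15],[0,0,-0.15]],"twist":[0,0,0,0,0,0,0,0],"fingers":[0.045,0.045,0.045,0.045,0.045,0.045,0.045,0.045]}'
python3 -c "
from h import *
go([453,-70,260],-16)"
```

```text
time: 13.92
eef_pos: [526.6, 135.3, 233.3]
tool_rot: [-0.0, 0.99, -0.138, 0.002]
contact_force: [0.2, 0.0, -6.8]
opening: 50.2
grasp_force: 64.0
dp [-0.0146  0.2175 -0.027 ] twist 0.1 j6 1.9776160960574865 curyaw -15.9 z [ 0.003  0.    -1.   ]
```

Lifted: the wrist carries about 6.8 N. Next I'll move to the viewing spot beside the valve.

```bash
python3 -m creep '{"dp":[[-0.002,0.025,-0.015],[-0.004,0.06,-0.027],[-0.007,0.1,-0.027],[-0.01,0.14,-0.027],[-0.013,0.18,-0.027],[-0.0146,0.205,-0.027],[-0.0146,0.2175,-0.027],[-0.0146,0.2175,-0.027],[-0.0146,0.2175,-0.027],[-0.0146,0.2175,-0.027]],"twist":[0,0,0,0,0,0,0,0,0,0],"fingers":[0.045,0.045,0.045,0.045,0.045,0.045,0.045,0.045,0.045,0.045]}'
cat > b.py <<'E'
from h import *
from scipy.optimize import least_squares
import sys
K,T=cam("wrist"); t,R,s=tool(); im,d=eyes.get_image("wrist"); save(sys.argv[1],im)
v,u=np.mgrid[0:400,0:640]; o=-T[:3,:3].T@T[:3,3]
P=o+(np.stack([u,v,np.ones_like(u)],-1)@np.linalg.inv(K).T*d[...,None])@T[:3,:3]
c=np.array([483,-180])
for r in (28,22):
    w=(d>0)&(np.hypot(*(P[...,:2]-c).transpose(2,0,1))<r)&(P[...,2]>82)&(P[...,2]<125)
    Q=P[w]; f=least_squares(lambda x:np.linalg.norm(Q-x,axis=1)-20,np.r_[Q[:,:2].mean(0),90],loss="soft_l1"); c=f.x[:2]
    print("ball",f.x.round(1),len(Q),np.abs(f.fun).mean().round(2),"uv",u[w].mean().round(),v[w].mean().round())
w=(d>0)&(np.hypot(*(P[...,:2]-c).transpose(2,0,1))<75)&(P[...,2]>5)&(P[...,2]<18)
print("disc", cv2.fitEllipse(cv2.convexHull(P[w][:,:2].astype(np.float32))), np.median(P[w][:,2]))
print(t.round(1),models.tip_of("wrist","valve")[:1],models.tip_of("wrist","tap_head")[:2])
go([c[0],c[1],260],-16)
E
python3 b.py w4
```

```text
time: 15.18
eef_pos: [453.0, -69.4, 258.4]
tool_rot: [-0.0, 0.99, -0.138, -0.0]
contact_force: [-0.4, 0.3, -6.2]
opening: 50.4
grasp_force: 64.7
ball [ 483.4 -182.6   88.9] 1430 0.41 uv 426.0 119.0
ball [ 483.4 -182.6   88.9] 1430 0.41 uv 426.0 119.0
disc ((483.35528564453125, -182.5184783935547), (119.19913482666016, 119.59828186035156), 165.2063446044922) 12.708927505678389
[453.  -69.4 258.4] [{'uv': [402.9, 117.7], 'p': 0.67}] [{'uv': [324.0, 205.1], 'p': 0.97}, {'uv': [13.8, 378.7], 'p': 0.75}]
dp [ 0.0601  0.1003 -0.0016] twist 0.2 j6 1.5501781934673604 curyaw -15.8 z [-0. -0. -1.]
```

View pics/w4.png

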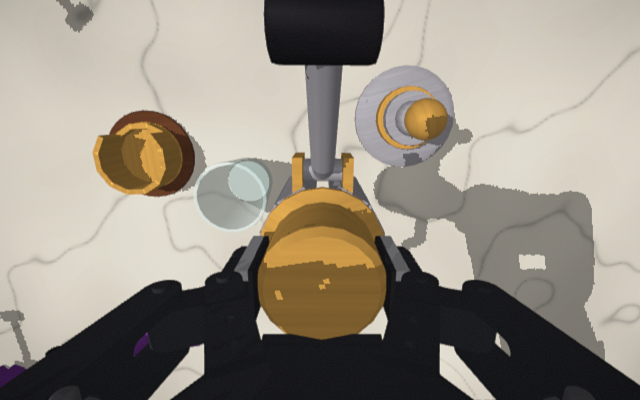

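The view shows the held head with its lever up (bar at (324,30)), the valve at (405,115), the ball at (426,119), and the tumbler undisturbed at (233,195). The ball fit and disc fit agree on the valve axis at (483.4,−182.5). Next I'll measure the held head with the same camera.

```bash
python3 - <<'E'
from h import *
K,T=cam("wrist"); t,R,s=tool(); im,d=eyes.get_image("wrist")
v,u=np.mgrid[0:400,0:640]; o=-T[:3,:3].T@T[:3,3]
P=o+(np.stack([u,v,np.ones_like(u)],-1)@np.linalg.inv(K).T*d[...,None])@T[:3,:3]
L=(P-t)@R
w=(d>0)&(u>245)&(u<400)&(v>180)&(v<345)
z=L[...,2]; hsv=cv2.cvtColor(im,cv2.COLOR_RGB2HSV); g=w&(hsv[...,1]>90)&(z<-20)&(z>-60)
print(np.percentile(z[g],[1,10,50,90]))
m=g&(abs(z-np.percentile(z[g],10))<4); Q=L[m]; 
print("top",cv2.minEnclosingCircle(cv2.convexHull(Q[:,:2].astype(np.float32))),np.median(Q[:,2]),len(Q))
A=np.c_[Q[:,:2],np.ones(len(Q))]; print("tilt",np.linalg.lstsq(A,Q[:,2],rcond=None)[0])
w=(d>0)&(u>262)&(u<386)&(v<66)&(z<0); Q=L[w]; print("bar",Q.mean(0),Q.min(0),Q.max(0))
E
```

```text
[-37.63301156 -37.061542   -36.23409543 -33.41497781]
top ((0.13611562550067902, -0.1193448081612587), 26.000009536743164) -36.31696792059739 11511
tilt [ 2.03456355e-02 -2.35815055e-03 -3.62479812e+01]
bar [ 84.9441313    0.30044033 -62.9287428 ] [ 78.42181211 -13.85323144 -66.68336857] [ 92.27420786  14.55313672 -52.81738622]
```

```bash
python3 -m creep '{"dp":[[0.01,0.016,0],[0.03,0.048,0],[0.05,0.08,0],[0.061,0.1,0.01],[0.061,0.1003,0.03],[0.061,0.1003,0.05],[0.061,0.1003,0.065],[0.061,0.1003,0.065]],"twist":[0,0,0,0,0,0,0,0],"fingers":[0.045,0.045,0.045,0.045,0.045,0.045,0.045,0.045]}'
python3 -c "
from h import *
go([483.7,-182.6,190],-16); go([483.7,-182.6,140],-16)"
```

```text
time: 16.38
eef_pos: [483.7, -183.1, 192.4]
tool_rot: [-0.0, 0.99, -0.138, -0.001]
contact_force: [0.4, 0.2, -5.6]
opening: 50.4
grasp_force: 64.8
dp [-0.0002 -0.0005  0.0024] twist 0.1 j6 1.3581489633044703 curyaw -15.9 z [-0.002  0.001 -1.   ]
dp [-0.0001 -0.0005  0.0524] twist 0.1 j6 1.3581489633044703 curyaw -15.9 z [-0.002  0.001 -1.   ]
```

Next I'll descend slowly onto the ball, watching the forces.

```bash
python3 -m creep '{"dp":[[0,-0.0004,0.005],[0,-0.0004,0.01],[0,-0.0004,0.015],[0,-0.0004,0.015]],"twist":[0,0,0,0],"fingers":[0.045,0.045,0.045,0.045]}'
python3 -m creep '{"dp":[[0,0,0.005],[0,0,0.01],[0,0,0.015],[0,0,0.02],[0,0,0.02]],"twist":[0,0,0,0,0],"fingers":[0.045,0.045,0.045,0.045,0.045]}'
```

```text
time: 16.88
eef_pos: [484.1, -182.8, 178.2]
tool_rot: [-0.0, 0.99, -0.138, -0.0]
contact_force: [0.4, -0.5, -5.3]
opening: 50.5
grasp_force: 64.8
time: 17.5
eef_pos: [484.1, -182.8, 158.0]
tool_rot: [-0.0, 0.99, -0.138, -0.0]
contact_force: [-0.1, -0.2, -5.6]
opening: 50.6
grasp_force: 64.8
```

```bash
python3 -m creep '{"dp":[[0,0,0.004],[0,0,0.008],[0,0,0.012],[0,0,0.016],[0,0,0.019],[0,0,0.019]],"twist":[0,0,0,0,0,0],"fingers":[0.045,0.045,0.045,0.045,0.045,0.045]}'
python3 -m creep '{"dp":[[0,0,0.002],[0,0,0.004],[0,0,0.006],[0,0,0.006]],"twist":[0,0,0,0],"fingers":[0.045,0.045,0.045,0.045]}'
```

```text
time: 18.25
eef_pos: [484.1, -182.8, 139.2]
tool_rot: [-0.0, 0.99, -0.138, -0.0]
contact_force: [-0.5, 0.4, -6.2]
opening: 50.1
grasp_force: 64.9
time: 18.75
eef_pos: [484.1, -182.8, 133.3]
tool_rot: [-0.0, 0.99, -0.138, -0.0]
contact_force: [-0.1, -0.7, -5.7]
opening: 50.8
grasp_force: 64.9
```

```bash
for i in 1 2; do python3 -m creep '{"dp":[[0,0,0.001],[0,0,0.002],[0,0,0.003],[0,0,0.003]],"twist":[0,0,0,0],"fingers":[0.045,0.045,0.045,0.045]}' | grep -E "pos|contact"; done
```

```text
eef_pos: [484.3, -182.7, 130.5]
contact_force: [1.1, 1.7, -3.9]
eef_pos: [484.6, -183.0, 127.9]
contact_force: [1.5, 3.0, 3.0]
```

The jaws have met the ball at TCP height around 131, so I expect home near 116. I'll push on in small steps.

```bash
for i in 1 2; do python3 -m creep '{"dp":[[0,0,0.001],[0,0,0.002],[0,0,0.002]],"twist":[0,0,0],"fingers":[0.045,0.045,0.045]}' | grep -E "pos|contact"; done
```

```text
eef_pos: [484.7, -183.1, 125.9]
contact_force: [1.0, 2.4, 6.5]
eef_pos: [484.4, -183.0, 123.1]
contact_force: [4.6, 0.6, -6.7]
```

```bash
python3 -m creep '{"dp":[[0,0,0.001],[0,0,0.002],[0,0,0.002]],"twist":[0,0,0],"fingers":[0.045,0.045,0.045]}' | grep -E "pos|contact"
```

```text
eef_pos: [484.2, -182.9, 121.5]
contact_force: [3.8, 0.5, -1.5]
```

```bash
python3 -m creep '{"dp":[[0,0,0.001],[0,0,0.001]],"twist":[0,0],"fingers":[0.045,0.045]}' | grep -E "pos|contact"; python3 -m creep '{"dp":[[0,0,0.001],[0,0,0.001]],"twist":[0,0],"fingers":[0.045,0.045]}' | grep -E "pos|contact"
```

```text
eef_pos: [484.0, -182.8, 120.3]
contact_force: [3.7, 0.9, -4.3]
eef_pos: [484.0, -182.8, 119.1]
contact_force: [3.2, 1.3, -6.3]
```

```bash
for i in 1 2; do python3 -m creep '{"dp":[[0,0,0.001],[0,0,0.001]],"twist":[0,0],"fingers":[0.045,0.045]}' | grep -E "pos|contact"; done
```

```text
eef_pos: [484.0, -182.8, 118.1]
contact_force: [3.1, 0.1, -8.9]
eef_pos: [483.7, -182.6, 116.7]
contact_force: [2.9, 0.2, -17.0]
```

The jaws are pulling the head down, so it isn't home yet. I'll continue until it lands hard.

```bash
for i in 1 2; do python3 -m creep '{"dp":[[0,0,0.001],[0,0,0.001]],"twist":[0,0],"fingers":[0.045,0.045]}' | grep -E "pos|contact"; done
```

```text
eef_pos: [483.9, -182.7, 116.6]
contact_force: [-2.0, 0.6, -5.2]
eef_pos: [484.0, -182.8, 116.5]
contact_force: [-5.1, 1.9, 9.6]
```

It has landed: TCP stays at 116.5 while the force rises. One more small push, then I'll release and look.

```bash
python3 -m creep '{"dp":[[0,0,0.001],[0,0,0.001],[0,0,0.001]],"twist":[0,0,0],"fingers":[0.045,0.045,0.045]}' | grep -E "pos|contact"
python3 -m creep '{"dp":[[0,0,-0.001],[0,0,-0.001],[0,0,-0.001],[0,0,-0.001],[0,0,-0.03],[0,0,-0.08],[0,0,-0.13],[0,0,-0.17],[0,0,-0.17],[0,0,-0.17]],"twist":[0,0,0,0,0,0,0,0,0,0],"fingers":[0.06,0.075,0.085,0.085,0.085,0.085,0.085,0.085,0.085,0.085]}'
cat > e.py <<'E'
from h import *
import sys
K,T=cam("wrist"); t,R,s=tool(); im,d=eyes.get_image("wrist"); save(sys.argv[1],im)
v,u=np.mgrid[0:400,0:640]; o=-T[:3,:3].T@T[:3,3]
P=o+(np.stack([u,v,np.ones_like(u)],-1)@np.linalg.inv(K).T*d[...,None])@T[:3,:3]
c=np.array([483.5,-182.6]); r=np.hypot(*(P[...,:2]-c).transpose(2,0,1))
w=(d>0)&(r<40)&(P[...,2]>149)&(P[...,2]<160); Q=P[w]
print("top",cv2.minEnclosingCircle(cv2.convexHull(Q[:,:2].astype(np.float32))),np.median(Q[:,2]),len(Q))
A=np.c_[Q[:,:2]-c,np.ones(len(Q))]; print("slope",np.linalg.lstsq(A,Q[:,2],rcond=None)[0].round(3))
w=(d>0)&(P[...,2]>60)&(r>60)&(r<160)&(im.max(2)<60)&(v<235)&(abs((P[...,:2]-c)@np.array([.276,.961]))<25)
Q=P[w]; print("bar",len(Q),Q.mean(0).round(1),np.percentile(Q[:,2],95).round(1),np.hypot(*(Q.mean(0)[:2]-c)).round(1))
b=Q.mean(0); go([b[0],b[1],b[2]-24],-16)
E
python3 e.py w5
```

```text
eef_pos: [484.1, -182.8, 116.4]
contact_force: [-8.4, 4.1, 22.0]
time: 24.0
eef_pos: [483.9, -182.7, 283.7]
tool_rot: [-0.0, 0.99, -0.138, -0.001]
contact_force: [0.4, 0.0, -0.1]
opening: 85.0
grasp_force: 0.0
top ((483.5390930175781, -182.7963104248047), 25.958261489868164) 152.8703919839973 2444
slope [-7.00000e-03  3.00000e-03  1.52732e+02]
bar 827 [ 567.3 -207.1  179.7] 181.8 87.3
dp [0.0873 0.0007 0.1274] twist 0.1 j6 1.3590827864999449 curyaw -15.9 z [-0.002  0.001 -1.   ]
```

View pics/w5.png

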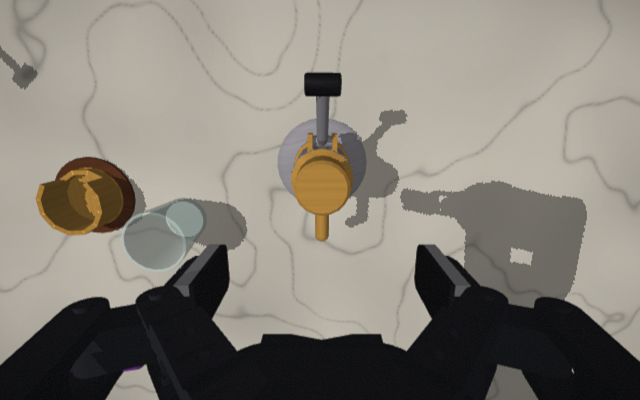

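The head stands home and upright at (483.5,−182.8), with its underside near 41.5 mm. The lever is up, with the bar at (322,84). Next I'll press it down with shut fingers, following the arc.

```bash
python3 -m creep '{"dp":[[0.03,0.0005,0],[0.06,0.0005,0],[0.088,0.0005,0.01],[0.088,0.0005,0.04],[0.088,0.0005,0.07],[0.088,0.0005,0.09],[0.088,0.0005,0.09],[0.088,0.0005,0.09]],"twist":[0,0,0,0,0,0,0,0],"fingers":[0,0,0,0,0,0,0,0]}'
python3 - <<'E'
from h import *
t,R,s=tool(); c=np.array([483.6,-182.8,41.5])
for a in (.9,.8,.7,.6,.5,.4,.3,.2,.1,0,-.02):
    x=38+90*np.cos(a)-8*np.sin(a); z=54+90*np.sin(a)+8*np.cos(a)+9
    p=c+[x*np.cos(-.279),x*np.sin(-.279),z]; print(a,(R.T@(p-t)/1000).round(4))
E
```

```text
time: 25.05
eef_pos: [568.9, -207.5, 194.6]
tool_rot: [0.0, 0.99, -0.138, -0.0]
contact_force: [-0.4, -0.0, 0.6]
opening: 0.1
grasp_force: 0.0
0.9 [-0.0011 -0.0002  0.0146]
0.8 [ 0.0062 -0.0002  0.02  ]
0.7 [ 0.0129 -0.0002  0.026 ]
0.6 [ 0.019  -0.0002  0.0327]
0.5 [ 0.0244 -0.0002  0.0399]
0.4 [ 0.029  -0.0002  0.0477]
0.3 [ 0.0329 -0.0002  0.0558]
0.2 [ 0.0359 -0.0002  0.0644]
0.1 [ 0.038  -0.0001  0.0731]
0 [ 0.0393 -0.0001  0.0821]
-0.02 [ 0.0394 -0.0001  0.0839]
```

```bash
python3 -m creep '{"dp":[[0,0,0.012],[0.004,0,0.018],[0.0095,0,0.023],[0.016,0,0.029],[0.022,0,0.036],[0.027,0,0.044],[0.031,0,0.052],[0.0345,0,0.06],[0.037,0,0.0685],[0.037,0,0.0685]],"twist":[0,0,0,0,0,0,0,0,0,0],"fingers":[0,0,0,0,0,0,0,0,0,0]}'
```

```text
time: 26.3
eef_pos: [603.7, -217.2, 124.8]
tool_rot: [-0.0, 0.99, -0.138, -0.001]
contact_force: [0.2, 0.7, 0.1]
opening: -0.1
grasp_force: 0.0
```

```bash
python3 -m creep '{"dp":[[0.001,0,0.005],[0.001,0,0.009],[0.001,0,0.012],[0.001,0,0.012]],"twist":[0,0,0,0],"fingers":[0,0,0,0]}' | grep -E "pos|contact"; python3 -m creep '{"dp":[[0,0,0.001],[0,0,0.002],[0,0,0.002]],"twist":[0,0,0],"fingers":[0,0,0]}' | grep -E "pos|contact"
```

```text
eef_pos: [605.0, -217.7, 113.7]
contact_force: [-0.2, -0.2, 0.4]
eef_pos: [605.4, -217.8, 112.3]
contact_force: [-0.2, -0.0, 4.4]
```

```bash
python3 -m creep '{"dp":[[0,0,0.001],[0,0,0.0015],[0,0,0.0015]],"twist":[0,0,0],"fingers":[0,0,0]}' | grep -E "pos|contact"
python3 -m creep '{"dp":[[0,0,-0.02],[0,0,-0.07],[0,0,-0.12],[-0.04,0,-0.17],[-0.09,0,-0.18],[-0.12,0,-0.18],[-0.12,0,-0.18],[-0.12,0,-0.18]],"twist":[0,0,0,0,0,0,0,0],"fingers":[0,0,0,0,0.05,0.085,0.085,0.085]}' | grep -E "time|pos|contact"; python3 e.py w6
```

```text
eef_pos: [605.3, -217.8, 110.3]
contact_force: [1.6, -1.0, 1.7]
time: 28.55
eef_pos: [490.3, -185.2, 290.4]
contact_force: [0.9, -0.1, 1.0]
top ((486.0632629394531, -183.0891876220703), 26.11736297607422) 153.37144883112143 2331
slope [-2.80000e-02  4.00000e-03  1.53319e+02]
bar 498 [ 607.3 -218.3  109.9] 112.0 128.9
dp [ 1.215e-01 -1.000e-04  2.043e-01] twist 0.1 j6 1.3606951538996754 curyaw -15.9 z [-0.  0. -1.]
```

View pics/w6.png

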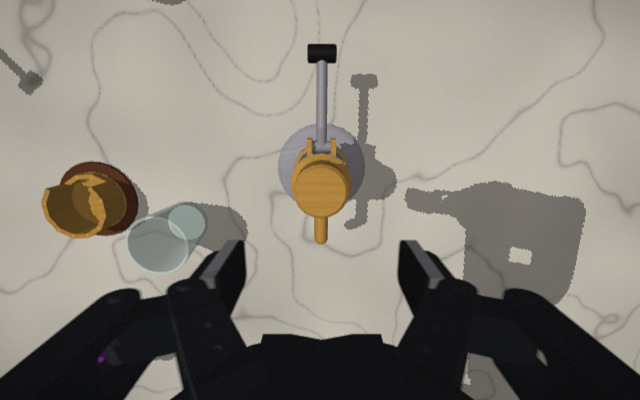

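The lever looks level (bar at (322,53)). The head leans about 0.025 rad, within limits. I'll press once more to make sure the lever sits on its stop.

```bash
python3 -m creep '{"dp":[[0.04,0,0.03],[0.08,0,0.06],[0.113,0,0.1],[0.113,0,0.14],[0.113,0,0.165],[0.113,0,0.172],[0.113,0,0.177],[0.113,0,0.177]],"twist":[0,0,0,0,0,0,0,0],"fingers":[0.04,0,0,0,0,0,0,0]}' | grep -E "pos|contact"
for i in 1 2 3; do python3 -m creep '{"dp":[[0,0,0.001],[0,0,0.0015],[0,0,0.0015]],"twist":[0,0,0],"fingers":[0,0,0]}' | grep -E "pos|contact"; done
```

```text
eef_pos: [598.9, -216.0, 114.1]
contact_force: [0.0, -0.6, -0.0]
eef_pos: [598.6, -215.9, 112.3]
contact_force: [-0.7, -0.2, 0.9]
eef_pos: [598.5, -215.9, 110.4]
contact_force: [0.3, 0.8, 0.2]
eef_pos: [598.8, -216.0, 109.4]
contact_force: [0.0, -0.4, 4.9]
```

```bash
for i in 1 2 3; do python3 -m creep '{"dp":[[0,0,0.001],[0,0,0.001]],"twist":[0,0],"fingers":[0,0]}' | grep -E "pos|contact"; done
```

```text
eef_pos: [598.8, -216.0, 108.2]
contact_force: [0.4, -1.5, 6.3]
eef_pos: [599.0, -216.0, 107.6]
contact_force: [0.4, -1.6, 8.1]
eef_pos: [598.7, -215.8, 106.1]
contact_force: [0.7, 1.7, 3.6]
```

```bash
python3 -m creep '{"dp":[[0,0,-0.02],[0,0,-0.07],[0,0,-0.12],[-0.04,0,-0.17],[-0.09,0,-0.18],[-0.112,0,-0.18],[-0.112,0,-0.18],[-0.112,0,-0.18]],"twist":[0,0,0,0,0,0,0,0],"fingers":[0,0,0,0,0.05,0.085,0.085,0.085]}' | grep -E "time|pos"
cat >> e.py <<'E'
B=P[(d>0)&(r<24)&(P[...,2]>145)&(P[...,2]<165)]
A=np.c_[(B[:,:2]-c)@np.array([.961,-.276]),(B[:,:2]-c)@np.array([.276,.961]),np.ones(len(B))]; print("top plane in head axes",np.linalg.lstsq(A,B[:,2],rcond=None)[0].round(3))
dd=(P[...,:2]-c)@np.array([.961,-.276]); yy=(P[...,:2]-c)@np.array([.276,.961])
for lo in range(50,140,8):
    q=(d>0)&(dd>lo)&(dd<lo+8)&(abs(yy)<4)&(P[...,2]>60); 
    if q.sum()>5: print(lo+4,np.percentile(P[q][:,2],[50,95]).round(1))
q=(d>0)&(r>38)&(r<58)&(P[...,2]<20); print("base disc z",np.median(P[q][:,2]))
E
python3 e.py w7
```

```text
time: 32.48
eef_pos: [491.4, -185.5, 285.7]
top ((488.4286193847656, -183.6535186767578), 25.93572998046875) 154.18243232486032 2435
slope [-5.70000e-02  1.50000e-02  1.54418e+02]
bar 489 [ 608.9 -216.7  106.7] 108.8 129.9
dp [ 0.1215 -0.002   0.2027] twist 0.1 j6 1.3611544317724065 curyaw -15.9 z [-0.001  0.    -1.   ]
top plane in head axes [-4.10000e-02  0.00000e+00  1.54525e+02]
54 [105.7 107.3]
62 [107. 108.]
70 [106.9 108.2]
78 [106.2 107.9]
86 [106.3 107.4]
94 [105.6 107.4]
102 [105.2 107. ]
110 [105.  106.4]
118 [104.7 106.4]
126 [106.5 108.7]
134 [107.2 108.7]
base disc z 12.715046345947087
```

The lever is on its stop: the rod runs parallel to the head's plane, and the bar height in the head's frame fits 0 rad. The press leaned the head by about 0.045 rad. I'll straighten it by pressing gently on the spout-side edge of the barrel top.

```bash
python3 -c "
from h import *
go([468,-178.3,160],-16)"
```

```text
dp [-0.0245 -0.0005  0.1255] twist 0.1 j6 1.3611544317724065 curyaw -15.9 z [-0.001  0.    -1.   ]
```

```bash
python3 -m creep '{"dp":[[-0.0245,-0.0005,0],[-0.0245,-0.0005,0],[-0.0245,-0.0005,0.04],[-0.0245,-0.0005,0.08],[-0.0245,-0.0005,0.11],[-0.0245,-0.0005,0.125],[-0.0245,-0.0005,0.128],[-0.0245,-0.0005,0.128]],"twist":[0,0,0,0,0,0,0,0],"fingers":[0,0,0,0,0,0,0,0]}' | grep -E "pos|contact"
for i in 1 2 3; do python3 -m creep '{"dp":[[0,0,0.001],[0,0,0.001]],"twist":[0,0],"fingers":[0,0]}' | grep -E "pos|contact"; done
```

```text
eef_pos: [468.0, -178.3, 158.6]
contact_force: [0.3, 0.5, 0.2]
eef_pos: [467.6, -178.2, 157.6]
contact_force: [0.1, -0.3, -0.3]
eef_pos: [467.4, -178.1, 156.1]
contact_force: [-0.3, 0.1, 0.3]
eef_pos: [467.4, -178.1, 154.9]
contact_force: [-1.1, -0.2, -0.1]
```

```bash
for i in 1 2 3 4; do python3 -m creep '{"dp":[[0,0,0.001],[0,0,0.001]],"twist":[0,0],"fingers":[0,0]}' | grep -E "pos|contact"; done
```

```text
eef_pos: [467.1, -177.9, 154.0]
contact_force: [-0.3, -0.5, 0.6]
eef_pos: [467.2, -178.1, 153.7]
contact_force: [-4.5, 1.1, 12.5]
eef_pos: [467.2, -178.1, 153.5]
contact_force: [-7.8, 1.7, 24.2]
eef_pos: [467.2, -178.1, 153.4]
contact_force: [-12.4, 3.4, 36.3]
```

```bash
python3 -m creep '{"dp":[[0,0,-0.02],[0,0,-0.07],[0,0,-0.13],[0.02,0,-0.13],[0.02,0,-0.13]],"twist":[0,0,0,0,0],"fingers":[0,0,0,0.05,0.085]}' | grep -E "time|pos"; python3 e.py w8; python3 -c "
from h import *
im,d=eyes.get_image('scene'); save('s8',cv2.resize(im[80:300,180:480],None,fx=2.5,fy=2.5))"
```

```text
time: 35.9
eef_pos: [487.1, -183.7, 281.0]
top ((486.8339538574219, -182.21363830566406), 25.9285888671875) 153.8345836959141 2516
slope [-4.30000e-02 -6.00000e-03  1.53898e+02]
bar 504 [ 606.9 -218.9  108.9] 111.0 128.7
dp [0.1259 0.0012 0.1953] twist 0.1 j6 1.3599656985755295 curyaw -15.9 z [-0.001  0.    -1.   ]
top plane in head axes [-2.20000e-02 -1.00000e-02  1.54051e+02]
54 [106.6 108.3]
62 [108.  109.1]
70 [107.8 109.2]
78 [107.5 108.6]
86 [107.6 108.7]
94 [107.3 108.9]
102 [107.1 108.6]
110 [107.  108.6]
118 [106.8 108.2]
126 [109.3 111.2]
134 [109.1 111. ]
base disc z 12.718997828092768
```

View pics/s8.png

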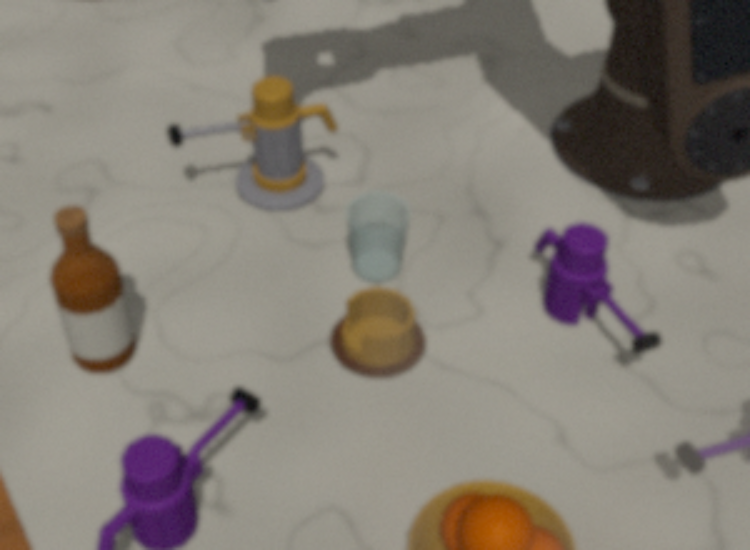

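The head is upright within about 0.03 rad and centred to about 1 mm. The lever is level within about 0.01 rad, the bystanders are untouched, and the robot is clear.

```bash
python3 -c "
from h import *
print(workorder.hand_in())"
```

```text
the job is handed in; nothing more can be done
None
```

I handed the job in at about 36 s: the tap head is home on the valve with its lever pressed down level, leaning about 0.03 rad (limit 0.08). The tumbler, bottle and basket were not touched, and no pass/fail verdict came back.

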